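Reverse the filter cassette and lock the flow knob

ROBOT

A 6-joint arm with a two-finger parallel gripper is mounted at the origin on the work surface. World frame = base frame: x ahead of the robot, y to its left, z up, the work surface at z = 0. Lengths are in mm, angles in rad, forces in N, time in s.
With the tool pointing down it reaches from about 300 to 775 mm from the base axis. Payload 14.6 kg.
Tool frame: the origin (TCP) lies at the very end of the fingers, on their centre line; the grasp point (between the pads) lies 19 mm behind it; z points along the fingers, y is the line along which they close (so a half turn about z gives the same grasp; the last joint's range is limited). The gripper opens to 94 mm and grips with 3 to 60 N. Pads are 16 mm wide; open, the fingers measure 119 mm over their backs; the gripper's body (75 mm by 177 mm) begins 78 mm behind the grasp point.
Start: joints at [-1.312, 0.3, 1.521, -0, 1.321, -0.067], TCP at [176.03, -521.059, 205.446] pointing down, gripper open.
Joint ranges: [-3.03, 3.03], [-0.79, 2.21], [0.23, 2.52], [-1.04, 4.18], [0, 3.07], [-2.55, 2.55]. Speed limits (rad/s): [2.22, 2.22, 2.57, 3.14, 3.14, 3.14].

INTERFACE

Orientations are given as [roll, pitch, yaw] about the fixed x, y, z axes, in that order (R = Rz(yaw) Ry(pitch) Rx(roll)).
In Python, from cell import manip, camera, get_calibration gives the robot as it stands. The module is installed in compiled form; this text tells all that it offers.
- The arm moves only by the tool jog_arm, never from a script. Its argument "plan" is one flat list of numbers, 6 for each row, row after row: the shift along the world's x, y, z in m, then the turn, a rotation vector about the world's x, y, z in degrees. A call has 1 to 20 rows; each row is the pose to reach, as a shift and turn from the pose commanded when the call began; what a row does not reach only later rows make up. A row lasts 1/10 s, in which the tool goes at most 50 mm and 8.59 degrees, less where a joint would pass 70% of its speed; a pose out of reach is approached as far as the arm can. A call with a gripper value outside its range is refused whole. "claw" is the finger opening in m, from 0 to 0.094, set as the call begins (left out, the last holds). The fingers move at their own pace and stop on an object; "force" is the grip in N (left out, the last holds). Time passes only in rows, so rows that repeat a pose let the fingers close. It gives the time, the measured TCP pose, the force, the opening and the grip force at its end, in the units of the state.
- manip.read_state(): the state, without advancing time (a new reading comes with each control period).
- camera(name): name is "scene" or "side" or "wrist"; returns (picture, depth): 480x640x3 uint8, red, green, blue; 480x640 float32, mm along the optical axis (not along the pixel's ray), 0 where there is no reading.
- get_calibration(name): a dict with "fx", "fy", "cx", "cy" (pixels), "origin" and "attitude" of the camera in the world. Camera axes: x right, y down, z forward; pixel columns grow to the right and rows downward; lengths in mm; the calibration is good to about 2 mm. A picture is of the moment at which its call begins: read the wrist's pose just before it. get_calibration takes no time and is no camera call; for the wrist camera it gives the pose at the moment of the call.
- manip.sign_off(): hands the job in; it is judged then, once.
The state is a dict: "clock": time; "joints": joint angles; "qd": joint speeds; "effort": joint torques, N m; "eef_pos": TCP position; "eef_rot": TCP orientation; "wrist_force": force on the tool from outside, world axes, zero at the start; "moment": the same for the moment, N m; "finger_gap": finger opening in mm; "finger_force": force on a finger pad.
Only numpy, scipy, OpenCV 4.12 (cv2) and the standard library are available. Lean on these libraries where they do the work, as an engineer would, in place of code of your own. Each camera call takes 0.05 s, during which the arm holds its last target. There are 200 camera calls.

TASK

Reverse the water filter for backwashing: lift the cassette right out of its white housing by its post, give it half a turn and lower it gently, not dropping it, fully home again with its blue end at the housing's blue outlet end. Then turn the flow knob until its white pointer is at the red mark, and only then push the yellow lock fork all the way in over the knob. Leave everything else on the counter where it stands.

Things in the scene. Friction and masses are not known exactly. Their poses are not given: they have to be found in the camera images.
- housing: Fixed white open-topped filter housing, 144 x 104 mm outside, rim 56 mm above the counter; any yaw, on either side of the work area. Origin: centre of its underside, on the counter. x runs along its length to the end with the blue outlet block and stub pipe (reaching x = 102 mm); a grey stub pipe at the other end reaches x = -88 mm; z up.
- cassette_post (a point): Centre of the black square post, 26 x 26 mm and 50 mm tall, on the top centre of the loose grey cassette: the thing to lift it by. 25 mm above the cassette's top, 73 mm above its underside, on its vertical axis. x runs along the cassette to its blue end (other end orange); the post's faces look along x and y; z up. Seated, this point is 81 mm above the counter.
- cassette_blue (a point): Point on the cassette's top face in the middle of the blue band, 42 mm from its vertical axis towards the blue end.
- control: Fixed dark grey flow control unit, base 84 (x) x 220 (y) x 30 (z) mm. Origin: centre of its underside, on the counter. Its y axis is the way the lock slides towards the knob. The knob's axis is at y = +65 mm, x = 0; the red mark is at y = +101 mm. Brass stub pipes stick out 16 mm along +x and -x beside the knob, 15 mm above the counter.
- knob (a joint): Flow knob angle in rad: 0 when its white pointer is at the red mark (pointer along the control unit's +y), growing as it is turned clockwise seen from above; stops at -0.7 and 1.7. It starts 0.6 to 1.3, so it must be turned anticlockwise from above. Stays where left; needs about 0.05 N m.
- knob_grip (a point): On the knob's axis, 64 mm above the counter, in the grip bar. The black bar is 12 mm thick, 44 mm long and stands from 42 to 80 mm above the counter on a disc of radius 28 mm (disc top 42 mm). y runs along the bar to its white pointer end, x across its thickness, z up.
- lock (a joint): Travel of the yellow lock in m: 0 withdrawn, 0.080 fully in (hard stop), its two prongs then straddling the knob bar. Slides along the control unit's +y, about 2 N of friction, stays where left. Starts 0 to 0.008.
- lock_tab (a point): Centre of the flat rear (-y) face of the lock's push tab, 71 mm above the counter; axes as the control unit. The tab is 40 mm wide, 10 mm thick, 57 to 85 mm above the counter; the carriage below it (46 wide, 36 long, 31 to 57 mm up) ends in the same rear face. Two prongs, 18 mm apart, reach 81 mm ahead of this face, 47 to 57 mm up.
- jar: Bystander: glass jar, 72 mm across, 120 mm tall. Origin under its centre.
- vati: Bystander: small steel bowl, 80 mm across, 42 mm tall, between the task's things. Origin under its centre.
- pot: Bystander: blue ceramic pot, 90 mm across at the rim, 80 mm tall. Origin under its centre.
- tiffin: Bystander: green and white plastic tiffin, 100 mm across, 101 mm tall. Origin under its centre.
- scraper: Bystander: yellow silicone scraper with a wooden handle lying flat along its x axis, 177 mm long (x from -90 to +87), 45 mm wide, 10 mm tall, near the robot. Origin on the counter near its middle.
- soap: Bystander: green plastic soap bottle, 60 mm across, 150 mm tall. Origin under its centre.
- cassette: The cassette, a block 122 (x) x 82 (y) x 48 mm, 0.25 to 0.5 kg, fitting the pocket with 3 mm clearance on each side. Origin: centre of its underside; axes as at its post. Seated, its top is level with the housing's rim. It starts seated the wrong way round, its orange end at the housing's blue end.
- housing_mouth (a point): Centre of the housing's mouth, at rim height; axes as the housing. The pocket is 128 (x) x 88 (y) mm, its floor 48 mm below the rim (8 mm above the counter), with a steep lead-in (25 degrees from upright) over the top 10 mm of the walls.

How it is judged:
By the outcome, as a careful person would: the job done as asked, in the order asked, and still so for the second after the job is handed in, with the robot touching nothing.
It also fails if it takes over 67 s, if anything falls off the work surface, if the arm or the gripper's body presses on something with over 40 N, if the wrist force passes 120 N, or if a joint passes its speed limit or range.

## Working session

There is one attempt and no reset: what is moved stays moved. The work goes in short steps, Python scripts to look and compute and a tool call to move; the robot and the scene stay as the last step left them, time stands still between calls to the robot, and variables do not carry over. Pictures are saved under pics/ and viewed, at most 10 in all, crops included, and the job is handed in when it is done.

Besides the shell and the picture viewer there is one more tool, called after "Emit:" as name(argument=value, ...), one argument or row to a line, values as JSON. jog_arm: Moves the arm, as the interface text tells. Its arguments: {"type":"object","properties":{"plan":{"type":"array"},"claw":{"type":"number"},"force":{"type":"number"}},"required":["plan"]}

```bash
mkdir -p pics; cat > h.py <<'E'
import numpy as np,cv2
from cell import manip,camera,get_calibration
def save(n,p): cv2.imwrite('pics/'+n,p[:,:,::-1])
def cloud(d,c):
    v,u=np.mgrid[:480,:640]
    P=np.stack([(u-c['cx'])/c['fx']*d,(v-c['cy'])/c['fy']*d,d],-1)
    return P@R(c).T+np.array(c['origin'])
def R(c):
    a=np.array(c['attitude'],float)
    if a.shape==(3,3): return a
    from scipy.spatial.transform import Rotation as Q
    return Q.from_euler('xyz',a).as_matrix()
E
python3 - <<'E'
from h import *
print(manip.read_state())
for n in('scene','side'):
    c=get_calibration(n);print(c)
    p,d=camera(n);save(n+'0.png',p);np.savez('/tmp/'+n,p=p,d=d)
    W=cloud(d,c);print(n,np.median(W[d>0][:,2]), (d>0).mean())
E
```

```text
{'clock': 0.0, 'joints': array([-1.31161741e+00,  3.00462280e-01,  1.52158806e+00, -2.51490129e-05,
        1.32068692e+00, -6.65938752e-02]), 'qd': array([-0.0020524 , -0.00101401,  0.000186  , -0.00030418, -0.00063878,
        0.0015825 ]), 'effort': array([-2.11889535e-03, -5.31819034e+01, -3.52734911e+01,  7.07706157e-02,
        2.43942562e-02, -1.28980464e-04]), 'eef_pos': array([ 175.94919445, -520.81934859,  204.88821552]), 'eef_rot': array([-3.14044897e+00, -5.18618622e-05,  3.25778998e-01]), 'wrist_force': array([-0.78000449,  0.35176144, -0.21293011]), 'moment': array([-0.02288341,  0.0170055 ,  0.03336433]), 'finger_force': 0.0, 'finger_gap': 93.99488964549633}
{'fx': 621.7419643215658, 'fy': 621.7419643215658, 'cx': 326.0149009611236, 'cy': 240.3818882747601, 'origin': array([1095.17780606,  391.14973328,  971.82672847]), 'attitude': array([-2.52978797,  0.01039434,  2.20397531])}
scene 0.11894054037668411 0.996240234375
{'fx': 447.5366095764358, 'fy': 447.5366095764358, 'cx': 319.3774174318406, 'cy': 235.67573881006166, 'origin': array([ 482.37214688, -614.06672541,  752.51043687]), 'attitude': array([-2.37635915, -0.00636467, -0.10355357])}
side 0.40795214001104796 0.9959016927083333
```

View pics/scene0.png

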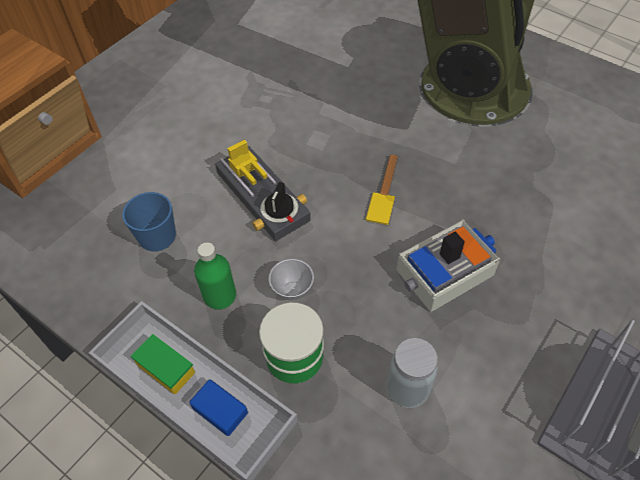

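View pics/side0.png

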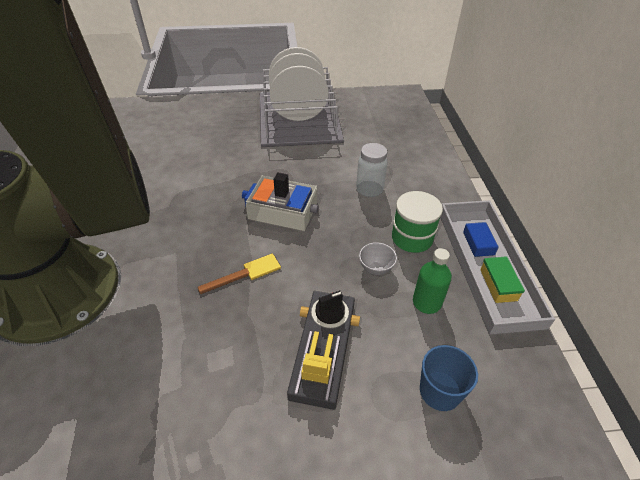

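Both views show the housing (scene ~450,265; side ~282,203), with the orange end at the blue outlet, so it is reversed. The control unit is at scene ~262,190 with the lock withdrawn and the knob pointer off the red mark. The bowl, tiffin, soap bottle, jar, pot and scraper stand around them.

```bash
cat > m.py <<'E'
from h import *
from cell import get_calibration
def rect(X):
    (c,s,a)=cv2.minAreaRect(X[:,:2].astype(np.float32)); return np.round(c,1),np.round(s,1),round(a,1)
for n in('scene','side'):
    f=np.load('/tmp/%s.npz'%n);p,d=f['p'],f['d'];W=cloud(d,get_calibration(n))
    h=cv2.cvtColor(p,cv2.COLOR_RGB2HSV);H,S,V=[h[...,i].astype(int) for i in range(3)]
    x,y,z=W[...,0],W[...,1],W[...,2]
    ok=(d>0)
    def show(nm,m):
        m=(m&ok).astype(np.uint8);k,l,st,_=cv2.connectedComponentsWithStats(m)
        for i in range(1,k):
            if st[i,4]>25:
                q=l==i;X=W[q];print(n,nm,st[i,4],np.round(X.mean(0),1),'zr',np.round(np.percentile(X[:,2],[2,98])),rect(X), st[i,:4])
    roi=(x>200)&(x<800)&(np.abs(y)<500)
    show('orange',roi&(H<14)&(S>180)&(V>150)&(z>45)&(z<65))
    show('blue',roi&(H>105)&(H<125)&(S>180)&(z>15)&(z<65))
    show('yellow',roi&(H>20)&(H<30)&(S>150)&(z>75)&(z<95))
    show('rim',roi&(S<50)&(V>120)&(z>51)&(z<60))
    show('post',roi&(V<60)&(z>100)&(z<112))
    show('bar',roi&(V<60)&(z>74)&(z<86))
    show('barwhite',roi&(S<60)&(V>150)&(z>60)&(z<86))
    show('base',roi&(V<90)&(z>26)&(z<34))
    show('red',roi&((H<6)|(H>174))&(S>150)&(z>25)&(z<45))
    show('brass',roi&(H>10)&(H<22)&(S>120)&(z>15)&(z<30))
    show('objs',roi&(z>8)&((x<900)))
E
python3 m.py
```

```text
scene orange 540 [442.8 222.   56.7] zr [53. 60.] (array([441.8, 215.3]), array([80. , 37.3]), 65.2) [451 227  39  38]
scene blue 128 [402.6 233.6  41.8] zr [30. 48.] (array([398.9, 233. ]), array([57.3, 25. ]), 70.8) [473 229  23  24]
scene blue 711 [521.1 183.5  56.7] zr [54. 60.] (array([520.2, 183.3]), array([77.9, 36.6]), 67.6) [410 247  41  40]
scene blue 48 [541.6 185.6  46.1] zr [40. 51.] (array([541.4, 184.7]), array([53.2,  3.8]), 67.6) [415 267  19  24]
scene yellow 136 [ 518.8 -259.7   82. ] zr [76. 87.] (array([ 517.8, -259.9]), array([13.9, 39.3]), 72.2) [228 140  19  15]
scene rim 481 [469.7 195.   54.4] zr [51. 58.] (array([482. , 199.2]), array([104.3, 144.6]), 68.0) [400 219 100  78]
scene rim 34 [471.8 165.4  56. ] zr [53. 59.] (array([472.1, 165. ]), array([ 5.8, 30.5]), 73.0) [428 238  15  10]
scene rim 61 [491.  220.7  56.7] zr [53. 59.] (array([491.1, 220.7]), array([ 7.9, 42.5]), 67.8) [448 260  20  11]
scene rim 64 [495.3 229.5  56. ] zr [53. 59.] (array([495.4, 228.8]), array([ 7.4, 42.9]), 69.5) [450 264  22  12]
scene post 215 [483.9 199.9 105.4] zr [101. 
[... 5136 characters left out ...]
57.2  74.9] zr [ 11. 103.] (array([763. ,  77.4]), array([ 73.9, 102.1]), 0.0) [392 191  44  61]
side objs 801 [676.9   2.9  28. ] zr [ 9. 43.] (array([673.3,  -7.4]), array([77.7, 78.2]), 13.7) [359 242  38  33]
side objs 1653 [ 752.7 -119.2   84.3] zr [ 12. 151.] (array([ 757.2, -112.7]), array([45.4, 59.6]), 68.1) [413 248  39  65]
side objs 629 [386.3   3.7   9.8] zr [ 8. 13.] (array([379.4,  -0.9]), array([175.8,  44.8]), 23.5) [198 253  83  40]
side objs 5420 [ 534.6 -207.6   38.4] zr [15. 84.] (array([ 537.5, -190.5]), array([220.5, 115.9]), 72.4) [287 291  73 118]
side objs 2436 [ 736.5 -287.4   51.4] zr [10. 81.] (array([ 732.5, -290.9]), array([89.9, 87.9]), 70.0) [420 345  58  65]
```

Emit:
jog_arm(
  plan=[0.306,0.72,0.02,0,0,-40.7,0.306,0.72,0.02,0,0,-40.7,0.306,0.72,0.02,0,0,-40.7,0.306,0.72,0.02,0,0,-40.7,0.306,0.72,0.02,0,0,-40.7,0.306,0.72,0.02,0,0,-40.7,0.306,0.72,0.02,0,0,-40.7,0.306,0.72,0.02,0,0,-40.7,0.306,0.72,0.02,0,0,-40.7,0.306,0.72,0.02,0,0,-40.7,0.306,0.72,0.02,0,0,-40.7,0.306,0.72,0.02,0,0,-40.7,0.306,0.72,0.02,0,0,-40.7,0.306,0.72,0.02,0,0,-40.7,0.306,0.72,0.02,0,0,-40.7,0.306,0.72,0.02,0,0,-40.7,0.306,0.72,0.02,0,0,-40.7,0.306,0.72,0.02,0,0,-40.7,0.306,0.72,0.02,0,0,-40.7,0.306,0.72,0.02,0,0,-40.7],
  claw=0.06,
  force=40,
)

```text
clock: 2.1
eef_pos: [481.9, 197.9, 225.7]
eef_rot: [-3.141, -0.0, -0.386]
wrist_force: [-0.4, -0.6, -0.5]
finger_gap: 60.0
finger_force: 0.0
```

```bash
cat > w.py <<'E'
from h import *
import sys
s=manip.read_state();c=get_calibration('wrist');p,d=camera('wrist');save(sys.argv[1],p);np.savez('/tmp/wr',p=p,d=d)
print(s['clock'],s['eef_pos'].round(1),np.degrees(s['eef_rot']).round(1),s['joints'].round(2),s['finger_gap'])
W=cloud(d,c);h=cv2.cvtColor(p,cv2.COLOR_RGB2HSV);H,S,V=[h[...,i].astype(int) for i in range(3)];z=W[...,2]
def show(nm,m):
    m=(m&(d>0)).astype(np.uint8);k,l,st,_=cv2.connectedComponentsWithStats(m)
    for i in range(1,k):
        if st[i,4]>150:
            X=W[l==i];(C,s,a)=cv2.minAreaRect(X[:,:2].astype(np.float32));print(nm,st[i,4],X.mean(0).round(1),np.round(C,1),np.round(s,1),round(a,1),st[i,:4])
show('orange',(H<14)&(S>180)&(V>150)&(z>45)&(z<180)); show('blue',(H>105)&(H<125)&(S>180)&(z>10)&(z<180))
show('rim',(S<50)&(V>120)&(z>51)&(z<60)); show('post',(V<60)&(z>101)&(z<112)); show('bar',(V<60)&(z>75)&(z<85))
show('yellow',(H>20)&(H<30)&(S>150)&(z>75)&(z<95))
E
python3 w.py w1.png
```

```text
2.1 [481.9 197.9 225.7] [-180.    -0.   -22.1] [ 0.32  0.22  1.57 -0.    1.35  2.28] 59.989717643605346
blue 3996 [520.2 182.9  56.4] [519.9 183.1] [76.3 34. ] 67.9 [273 148  95  43]
blue 671 [402.5 230.8  41.8] [398.8 232.6] [56.9 24.2] 67.9 [288 300  63  21]
rim 2903 [483.6 197.5  53.9] [481.1 198.7] [103.8 143.9] 68.0 [255 131 130 169]
rim 1880 [494.5 221.8  55.6] [501.  207.7] [50.4 77.4] 67.4 [270 154  62  93]
rim 1164 [464.9 173.7  55.8] [451.9 180.2] [25.2 82.2] 67.2 [338 195  31  94]
post 1153 [482.7 198.6 105.3] [482.1 198.8] [24.7 24.7] 67.8 [302 216  35  34]
```

View pics/w1.png

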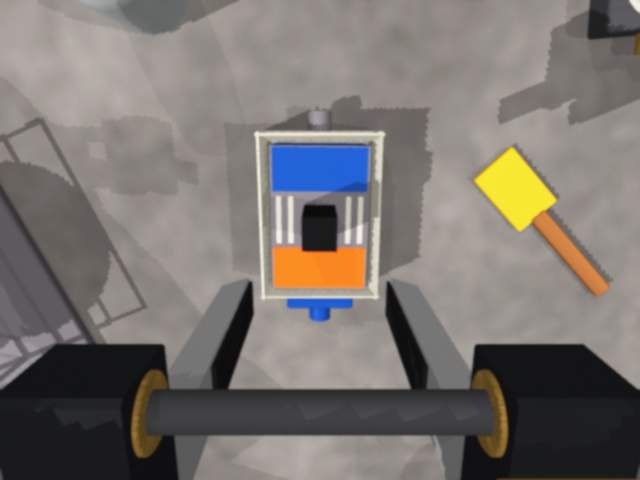

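The picture shows the post centred under the open fingers (~320,228), blue towards the grey pipe and orange towards the blue outlet. Measurements agree with the scene views to about 1 mm. Going down to grip.

Emit:
jog_arm(
  plan=[0,0,-0.04,0,0,0,0,0,-0.08,0,0,0,0,0,-0.11,0,0,0,0,0,-0.135,0,0,0,0,0,-0.152,0,0,0,0,0,-0.163,0,0,0,0,0,-0.163,0,0,0,0,0,-0.163,0,0,0],
)

```text
clock: 2.95
eef_pos: [482.4, 198.8, 63.3]
eef_rot: [-3.141, -0.001, -0.385]
wrist_force: [-0.5, -0.3, 0.6]
finger_gap: 59.8
finger_force: 0.0
```

Emit:
jog_arm(
  plan=[0,0,0,0,0,0,0,0,0,0,0,0,0,0,0,0,0,0,0,0,0,0,0,0,0,0,0,0,0,0,0,0,0,0,0,0,0,0,0,0,0,0],
  claw=0.015,
  force=50,
)

```text
clock: 3.65
eef_pos: [482.0, 198.8, 62.5]
eef_rot: [3.141, 0.0, -0.385]
wrist_force: [-1.9, -2.4, 2.3]
finger_gap: 25.9
finger_force: 50.0
```

Emit:
jog_arm(
  plan=[0,0,0.01,0,0,0,0,0,0.025,0,0,0,0,0,0.045,0,0,0,0,0,0.065,0,0,0,0,0,0.08,0,0,0,0,0,0.085,0,0,0,0,0,0.085,0,0,4,0,0,0.085,0,0,10,0,0,0.085,0,0,18,0,0,0.085,0,0,26,0,0,0.085,0,0,34,0,0,0.085,0,0,42,0,0,0.085,0,0,50,0,0,0.085,0,0,58,0,0,0.085,0,0,66,0,0,0.085,0,0,74,0,0,0.085,0,0,80,0,0,0.085,0,0,86,0,0,0.085,0,0,90,0,0,0.085,0,0,90],
)

```text
clock: 5.65
eef_pos: [481.8, 198.9, 147.0]
eef_rot: [-3.141, 0.0, 1.187]
wrist_force: [-0.0, 0.7, -3.1]
finger_gap: 25.8
finger_force: 50.0
```

Emit:
jog_arm(
  plan=[0,0,0,0,0,4,0,0,0,0,0,10,0,0,0,0,0,18,0,0,0,0,0,26,0,0,0,0,0,34,0,0,0,0,0,42,0,0,0,0,0,50,0,0,0,0,0,58,0,0,0,0,0,66,0,0,0,0,0,74,0,0,0,0,0,80,0,0,0,0,0,86,0,0,0,0,0,90,0,0,0,0,0,90,0,0,0,0,0,90,0,0,0,0,0,90],
)

```text
clock: 7.25
eef_pos: [482.0, 199.0, 147.3]
eef_rot: [-3.142, -0.0, 2.755]
wrist_force: [-0.2, 0.5, -4.0]
finger_gap: 25.7
finger_force: 50.0
```

```bash
python3 w.py w2.png
```

```text
7.25 [482.  199.  147.3] [-180.    -0.   157.8] [ 0.32  0.29  1.67  0.    1.18 -0.86] 25.70498744609292
orange 170 [523.  171.9 141.2] [526.4 178.2] [31.1  6.3] 65.2 [281 378  64  11]
blue 2504 [404.2 230.   41.9] [400.4 231.6] [57.7 28. ] 67.9 [272  82  91  46]
blue 682 [426.3 220.9 120.4] [427.  222.5] [75.3  0.3] 67.6 [237 156 166   5]
blue 13646 [444.2 215.4 141.2] [444.8 215.3] [77.2 35.5] 67.9 [231 166 179  79]
rim 1307 [418.9 224.4  54. ] [422.3 223.3] [103.9  16.4] 68.5 [234 130 168  28]
```

View pics/w2.png

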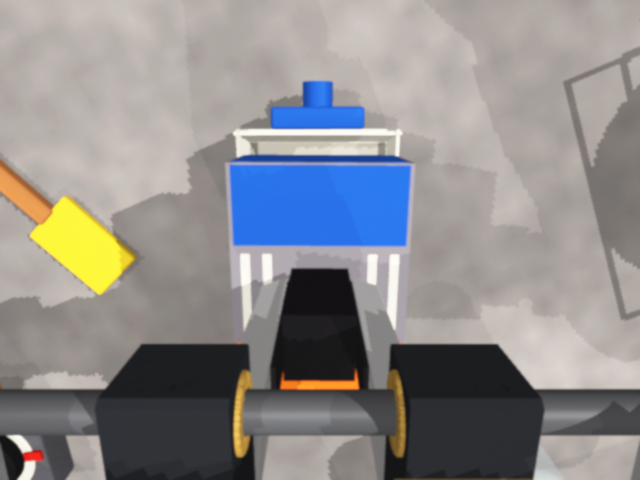

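The picture shows the cassette held level above the housing. Its blue band (~320,205) is on the side of the blue outlet (~318,105). Measured offset is about 1 mm, so I'll correct it and lower.

Emit:
jog_arm(
  plan=[-0.0013,-0.0003,-0.015,0,0,0.2,-0.0013,-0.0003,-0.028,0,0,0.2,-0.0013,-0.0003,-0.034,0,0,0.2,-0.0013,-0.0003,-0.038,0,0,0.2,-0.0013,-0.0003,-0.042,0,0,0.2,-0.0013,-0.0003,-0.046,0,0,0.2,-0.0013,-0.0003,-0.05,0,0,0.2,-0.0013,-0.0003,-0.054,0,0,0.2,-0.0013,-0.0003,-0.058,0,0,0.2,-0.0013,-0.0003,-0.06,0,0,0.2,-0.0013,-0.0003,-0.06,0,0,0.2],
)

```text
clock: 8.4
eef_pos: [480.6, 198.6, 87.2]
eef_rot: [-3.141, -0.0, 2.761]
wrist_force: [0.5, -0.3, -2.7]
finger_gap: 25.9
finger_force: 50.0
```

```bash
python3 - <<'E'
from h import *
s=manip.read_state();print(s['eef_pos'],s['wrist_force'],s['moment'])
E
```

```text
[480.62695343 198.61090864  87.16601384] [ 0.53485156 -0.31893096 -2.68404297] [ 0.04979065 -0.08322835  0.03777598]
```

Inside the pocket with no contact force; lowering the last 25 mm slowly.

Emit:
jog_arm(
  plan=[0,0,-0.004,0,0,0,0,0,-0.008,0,0,0,0,0,-0.012,0,0,0,0,0,-0.016,0,0,0,0,0,-0.019,0,0,0,0,0,-0.021,0,0,0,0,0,-0.022,0,0,0,0,0,-0.023,0,0,0,0,0,-0.024,0,0,0,0,0,-0.0245,0,0,0,0,0,-0.025,0,0,0,0,0,-0.0253,0,0,0,0,0,-0.0253,0,0,0],
)

```text
clock: 9.7
eef_pos: [480.8, 198.7, 62.5]
eef_rot: [3.141, 0.0, 2.761]
wrist_force: [-1.8, 0.5, 2.5]
finger_gap: 25.7
finger_force: 50.0
```

Emit:
jog_arm(
  plan=[0,0,0,0,0,0,0,0,0,0,0,0,0,0,0,0,0,0,0,0,0,0,0,0,0,0,0,0,0,0,0,0,0.01,0,0,0,0,0,0.04,0,0,0,0,0,0.08,0,0,0,0,0,0.12,0,0,0,0,0,0.155,0,0,0,0,0,0.155,0,0,0,0,0,0.155,0,0,0],
  claw=0.05,
)

```text
clock: 10.9
eef_pos: [480.8, 198.7, 217.9]
eef_rot: [3.141, 0.001, 2.761]
wrist_force: [-0.4, -0.9, 0.2]
finger_gap: 49.9
finger_force: 0.0
```

```bash
python3 w.py w3.png
```

```text
10.9 [480.8 198.7 217.9] [1.799e+02 1.000e-01 1.582e+02] [ 0.32  0.22  1.59  0.    1.33 -0.87] 49.90800415074274
orange 269 [499.3 175.   64. ] [501.1 189.8] [75.5 19.1] 74.4 [273 250  91   9]
blue 1569 [404.2 230.2  42. ] [400.3 231.8] [57.6 27.4] 68.2 [283  92  73  36]
blue 4140 [443.  215.   56.3] [443.3 214.8] [76.3 34.5] 67.4 [271 147  97  45]
rim 2801 [475.8 201.8  53.8] [480.8 198.8] [104.1 143.6] 67.4 [253 130 134 171]
rim 3585 [479.6 206.2  55.6] [482.2 199.5] [ 82.1 121.5] 67.9 [269 145 104 146]
post 1213 [481.1 199.5 105.2] [481.6 199.1] [24.7 25.1] 68.4 [301 218  36  35]
bar 151 [ 561.4 -122.9   78.5] [ 561.7 -123.4] [24.5  9. ] 44.1 [  0 436  27  14]
```

Emit:
jog_arm(
  plan=[0.0767,-0.327,-0.02,0,0,-141,0.0767,-0.327,-0.02,0,0,-141,0.0767,-0.327,-0.02,0,0,-141,0.0767,-0.327,-0.02,0,0,-141,0.0767,-0.327,-0.02,0,0,-141,0.0767,-0.327,-0.02,0,0,-141,0.0767,-0.327,-0.02,0,0,-141,0.0767,-0.327,-0.02,0,0,-141,0.0767,-0.327,-0.02,0,0,-141,0.0767,-0.327,-0.02,0,0,-141,0.0767,-0.327,-0.02,0,0,-141,0.0767,-0.327,-0.02,0,0,-141,0.0767,-0.327,-0.02,0,0,-141,0.0767,-0.327,-0.02,0,0,-141,0.0767,-0.327,-0.02,0,0,-141,0.0767,-0.327,-0.02,0,0,-141,0.0767,-0.327,-0.02,0,0,-141,0.0767,-0.327,-0.02,0,0,-141,0.0767,-0.327,-0.02,0,0,-141,0.0767,-0.327,-0.02,0,0,-141],
  claw=0.04,
)

```text
clock: 12.95
eef_pos: [557.3, -128.3, 196.7]
eef_rot: [-3.141, 0.001, 0.301]
wrist_force: [0.6, -0.2, -0.6]
finger_gap: 39.9
finger_force: 0.0
```

```bash
python3 w.py w4.png; python3 - <<'E'
from h import *
f=np.load('/tmp/wr.npz');p,d=f['p'],f['d'];W=cloud(d,get_calibration('wrist'));z=W[...,2]
h=cv2.cvtColor(p,cv2.COLOR_RGB2HSV);H,S,V=[h[...,i].astype(int) for i in range(3)]
m=((H<6)|(H>174))&(S>150)&(z>25)&(z<45);print('red',m.sum(),W[m].mean(0))
m=(np.abs(z-30)<2.5)&(V<110)
X=W[m];print('base',cv2.minAreaRect(X[:,:2].astype(np.float32)))
m=(z>60)&(z<86)&(V>150)&(S<60);print('ptr',m.sum(),W[m].mean(0) if m.any() else 0)
E
```

```text
12.95 [ 557.3 -128.3  196.7] [-180.     0.    17.3] [-0.29  0.36  1.47  0.    1.32  0.98] 39.93822109617959
bar 700 [ 556.  -128.3   79.4] [ 558.2 -127.4] [43.4 11.6] 17.5 [311 202  17  60]
yellow 690 [ 522.5 -261.1   82.1] [ 519. -262.] [10.3 35.3] 72.4 [451 309  42  35]
red 161 [569.06878045 -91.9239673   32.2569578 ]
base ((596.6146850585938, -177.44583129882812), (273.9861145019531, 357.4572448730469), 15.843908309936523)
ptr 190 [ 569.91280398 -123.85632534   79.56658364]
```

View pics/w4.png

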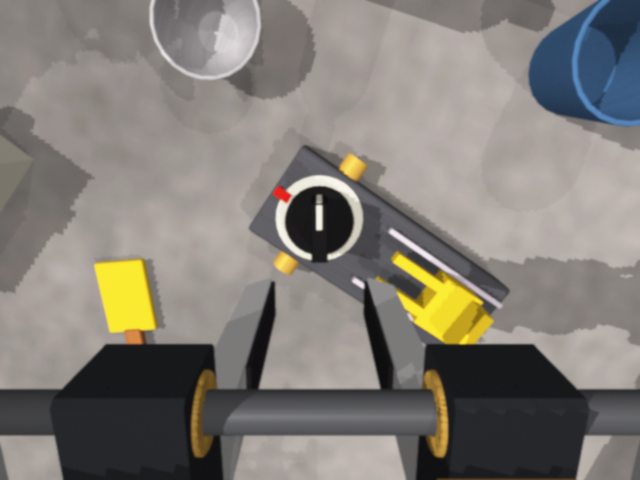

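The picture shows the knob bar (~320,228) with its white pointer at 17°, aligned between the fingers. The red mark is at ~282,195 and the lock is withdrawn at lower right. Descending onto the bar.

Emit:
jog_arm(
  plan=[0.0005,0.0005,-0.04,0,0,0,0.0005,0.0005,-0.08,0,0,0,0.0005,0.0005,-0.11,0,0,0,0.0005,0.0005,-0.13,0,0,0,0.0005,0.0005,-0.143,0,0,0,0.0005,0.0005,-0.148,0,0,0,0.0005,0.0005,-0.148,0,0,0],
)

```text
clock: 13.7
eef_pos: [558.0, -127.9, 49.2]
eef_rot: [-3.142, 0.0, 0.3]
wrist_force: [0.6, -0.0, 0.6]
finger_gap: 40.1
finger_force: 0.0
```

Emit:
jog_arm(
  plan=[0,0,0,0,0,0,0,0,0,0,0,0,0,0,0,0,0,0,0,0,0,0,0,0,0,0,0,0,0,0,0,0,0,0,0,0],
  claw=0.002,
  force=25,
)

```text
clock: 14.3
eef_pos: [558.1, -127.9, 49.6]
eef_rot: [3.141, -0.001, 0.3]
wrist_force: [-0.4, 2.3, 4.7]
finger_gap: 11.6
finger_force: 25.0
```

Emit:
jog_arm(
  plan=[0,0,0,0,0,4,0,0,0,0,0,10,0,0,0,0,0,16,0,0,0,0,0,22,0,0,0,0,0,28,0,0,0,0,0,34,0,0,0,0,0,40,0,0,0,0,0,46,0,0,0,0,0,51,0,0,0,0,0,54,0,0,0,0,0,55.3,0,0,0,0,0,55.3,0,0,0,0,0,55.3],
)

```text
clock: 15.6
eef_pos: [557.6, -127.4, 49.6]
eef_rot: [-3.141, -0.0, 1.265]
wrist_force: [-4.4, 3.5, 9.2]
finger_gap: 12.0
finger_force: 25.0
```

Emit:
jog_arm(
  plan=[0,0,0,0,0,0,0,0,0,0,0,0,0,0,0,0,0,0,0,0,0,0,0,0,0,0,0.01,0,0,0,0,0,0.04,0,0,0,0,0,0.08,0,0,0,0,0,0.12,0,0,0,0,0,0.15,0,0,0,0,0,0.15,0,0,0,0,0,0.15,0,0,0],
  claw=0.04,
)

```text
clock: 16.7
eef_pos: [557.9, -127.9, 199.7]
eef_rot: [3.141, 0.0, 1.265]
wrist_force: [0.4, 0.3, -0.3]
finger_gap: 39.9
finger_force: 0.0
```

```bash
cat > k.py <<'E'
from h import *
for n in('wrist','scene','side'):
    c=get_calibration(n);p,d=camera(n);W=cloud(d,c);z=W[...,2]
    if n=='wrist': save('w5.png',p)
    h=cv2.cvtColor(p,cv2.COLOR_RGB2HSV);H,S,V=[h[...,i].astype(int) for i in range(3)]
    near=np.hypot(W[...,0]-558,W[...,1]+127.7)<26
    for nm,m in(('bar',near&(z>75)&(z<85)),('ptr',near&(z>74)&(V>150)&(S<60)),('red',((H<6)|(H>174))&(S>150)&(z>25)&(z<45)&(np.hypot(W[...,0]-569,W[...,1]+93)<25)),('tab',(H>20)&(H<30)&(S>150)&(z>79)&(z<95)&(d>0)),('base',(z>27)&(z<33)&(V<95)&(np.hypot(W[...,0]-537,W[...,1]+190)<122))):
        if m.sum()>10: print(n,nm,m.sum(),W[m].mean(0).round(1),cv2.minAreaRect(W[m][:,:2].astype(np.float32)))
print(manip.read_state()['clock'])
E
python3 k.py
```

```text
wrist bar 950 [ 558.4 -126.6   79.4] ((558.3228759765625, -126.98198699951172), (44.18928527832031, 11.089966773986816), 72.38285827636719)
wrist ptr 1542 [ 559.6 -117.4  229.4] ((558.6387329101562, -117.13412475585938), (49.00587463378906, 22.293170928955078), 4.624034881591797)
wrist red 164 [568.7 -91.7  32. ] ((568.7371826171875, -92.30607604980469), (13.487677574157715, 8.12545108795166), 72.54553985595703)
wrist base 4285 [ 537.6 -197.3   29.2] ((540.7980346679688, -184.21832275390625), (208.68414306640625, 83.4991683959961), 72.8932876586914)
scene bar 133 [ 558.8 -126.1   79.3] ((558.5662841796875, -126.60041046142578), (46.90996551513672, 13.518519401550293), 70.42522430419922)
scene ptr 22 [ 563.6 -112.6  116.8] ((566.431640625, -111.7733383178711), (17.711284637451172, 20.101966857910156), 8.555314064025879)
scene red 29 [569.5 -92.9  32.4] ((569.4029541015625, -93.57606506347656), (16.470979690551758, 7.876768112182617), 67.01103210449219)
scene tab 103 [ 518.4 -260.    83.8] ((517.6417846679688, -260.5648498535156), (13.802276611328125, 38.1297607421875), 73.16048431396484)
scene base 1423 [ 548.1 -179.5   29.6] ((540.2747802734375, -187.560791015625), (224.58450317382812, 84.51087951660156), 72.78836059570312)
side bar 139 [ 557.1 -129.5   80.1] ((557.8619384765625, -127.08816528320312), (44.576961517333984, 12.002412796020508), 72.28250122070312)
side ptr 51 [ 556.4 -136.6  248. ] ((562.3128051757812, -133.32073974609375), (45.26498031616211, 28.948257446289062), 54.59673309326172)
side tab 177 [ 516.  -263.1   84.3] ((516.2081298828125, -262.1152038574219), (11.238142967224121, 38.93006134033203), 71.63731384277344)
side base 2449 [ 532.9 -215.7   30.1] ((538.0255737304688, -190.73333740234375), (219.43516540527344, 83.91044616699219), 72.67079162597656)
16.85
```

View pics/w5.png

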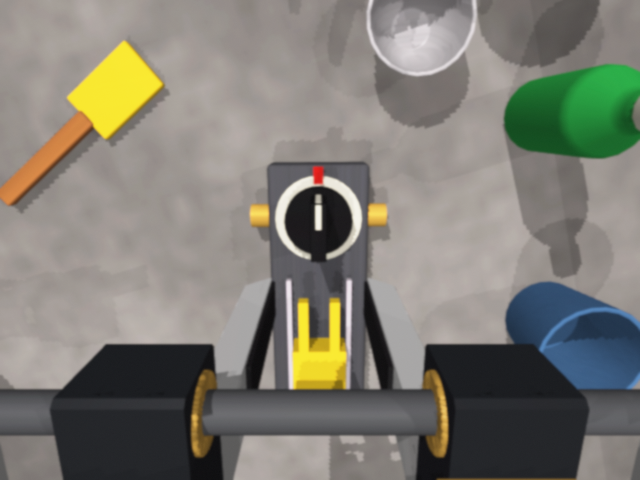

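The picture shows the pointer (~318,210) in line with the red mark (318,175), within about 0.3°. Next I'll close the fingers, move behind the lock tab and go down.

Emit:
jog_arm(
  plan=[-0.0138,-0.044,0,0,0,0,-0.0277,-0.088,0,0,0,0,-0.0416,-0.132,0,0,0,0,-0.0555,-0.176,0,0,0,0,-0.0555,-0.176,0,0,0,0,-0.0555,-0.176,-0.04,0,0,0,-0.0555,-0.176,-0.08,0,0,0,-0.0555,-0.176,-0.12,0,0,0,-0.0555,-0.176,-0.141,0,0,0,-0.0555,-0.176,-0.141,0,0,0,-0.0555,-0.176,-0.141,0,0,0],
  claw=0,
)

```text
clock: 17.95
eef_pos: [502.7, -303.6, 58.5]
eef_rot: [-3.141, -0.0, 1.265]
wrist_force: [-0.5, 0.7, 0.8]
finger_gap: 0.8
finger_force: 0.0
```

Emit:
jog_arm(
  plan=[0.0045,0.0143,0,0,0,0,0.0075,0.0238,0,0,0,0,0.009,0.0286,0,0,0,0,0.0105,0.0334,0,0,0,0,0.0135,0.0429,0,0,0,0,0.0165,0.0525,0,0,0,0,0.0195,0.062,0,0,0,0,0.0226,0.0715,0,0,0,0,0.0256,0.0811,0,0,0,0,0.0271,0.0858,0,0,0,0,0.0286,0.0906,0,0,0,0,0.0301,0.0954,0,0,0,0,0.0301,0.0954,0,0,0,0],
)

```text
clock: 19.25
eef_pos: [532.6, -207.9, 58.0]
eef_rot: [-3.141, -0.0, 1.265]
wrist_force: [-0.1, -0.1, 0.3]
finger_gap: 0.3
finger_force: 0.0
```

Emit:
jog_arm(
  plan=[0.0009,0.0029,0,0,0,0,0.0018,0.0057,0,0,0,0,0.0024,0.0076,0,0,0,0],
)

```text
clock: 19.55
eef_pos: [533.8, -204.2, 58.2]
eef_rot: [-3.142, 0.006, 1.265]
wrist_force: [-14.1, -34.6, 0.4]
finger_gap: 0.8
finger_force: 18.5
```

Emit:
jog_arm(
  plan=[0.0005,0.0014,0,0,0,0,0.0009,0.0029,0,0,0,0],
)

```text
clock: 19.75
eef_pos: [534.0, -203.8, 58.4]
eef_rot: [3.141, 0.009, 1.264]
wrist_force: [-18.9, -49.7, 1.4]
finger_gap: 0.2
finger_force: 26.7
```

```bash
sed -i 's/w5/w6/' k.py; python3 k.py | grep -E 'tab|bar|^[0-9]'
```

```text
wrist bar 4317 [ 558.3 -126.7   79.4] ((558.0258178710938, -127.27088928222656), (44.999820709228516, 11.899476051330566), 73.0472412109375)
wrist tab 2679 [ 538.9 -189.1   83.8] ((538.6205444335938, -190.0006866455078), (10.494721412658691, 39.03067398071289), 72.85860443115234)
scene bar 135 [ 558.9 -125.6   79.2] ((558.4920654296875, -126.06085205078125), (44.56845474243164, 13.634775161743164), 72.2518310546875)
scene tab 126 [ 540.8 -183.3   83.3] ((556.0468139648438, -155.92037963867188), (93.51720428466797, 39.065608978271484), 63.777862548828125)
side tab 31 [ 546.9 -194.9   83.9] ((537.5687255859375, -192.78192138671875), (10.512781143188477, 39.96989440917969), 78.43243408203125)
19.9
```

Emit:
jog_arm(
  plan=[-0.003,-0.0095,0,0,0,0,-0.009,-0.0286,0,0,0,0,-0.015,-0.0477,0,0,0,0,-0.015,-0.0477,0.03,0,0,0,-0.015,-0.0477,0.07,0,0,0,-0.015,-0.0477,0.12,0,0,0,-0.015,-0.0477,0.16,0,0,0,-0.015,-0.0477,0.16,0,0,0,-0.015,-0.0477,0.16,0,0,0],
)

```text
clock: 20.8
eef_pos: [520.9, -245.6, 218.4]
eef_rot: [3.141, -0.0, 1.265]
wrist_force: [0.7, 0.6, -0.6]
finger_gap: 0.3
finger_force: 0.0
```

```bash
sed -i 's/w6/w7/' k.py; python3 k.py | grep -E 'tab|bar|^[0-9]'; python3 - <<'E'
from h import *
p,d=camera('scene');q=camera('side')[0]
save('end.png',np.vstack([cv2.resize(p[120:330,180:520],(680,420))[:300],cv2.resize(q[150:400,230:400],(680,1000))[480:780]]))
E
```

```text
wrist bar 1160 [ 557.9 -127.5   79.4] ((558.0333251953125, -127.3720703125), (44.75619125366211, 11.304177284240723), 72.22394561767578)
wrist tab 775 [ 538.8 -190.6   84.2] ((538.4443359375, -190.4906768798828), (9.789135932922363, 39.739112854003906), 72.918701171875)
scene bar 142 [ 559.1 -125.4   79.2] ((558.4934692382812, -125.49043273925781), (45.95203399658203, 14.54197883605957), 73.04328155517578)
scene tab 121 [ 541.  -185.9   83.6] ((553.9193725585938, -158.14999389648438), (87.4729232788086, 38.46090316772461), 64.6674575805664)
side bar 136 [ 557.4 -129.2   80. ] ((557.5083618164062, -128.54937744140625), (43.664306640625, 12.025564193725586), 73.08989715576172)
side tab 91 [ 538.2 -193.3   83.9] ((537.8403930664062, -191.51962280273438), (11.26391315460205, 39.69474792480469), 74.30460357666016)
20.95
```

View pics/w7.png

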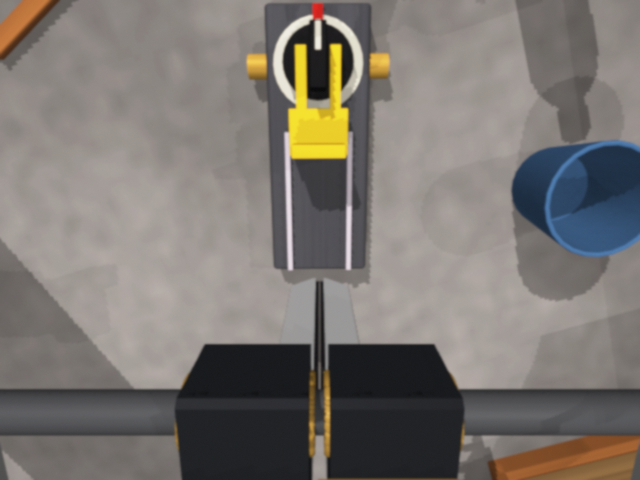

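View pics/end.png

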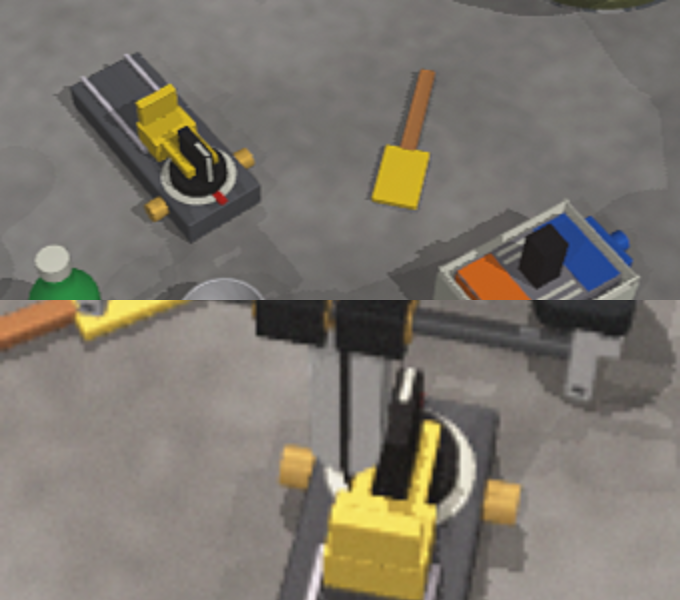

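The fork (~318,130) straddles the bar with the pointer at the red mark (318,10). The cassette is seated with its blue end at the blue outlet, and the arm is clear.

```bash
python3 -c "
from cell import manip
print(manip.sign_off())"
```

```text
the job is handed in; nothing more can be done
None
```

Job handed in at about 21 s: the cassette is reversed and fully home with its blue end at the blue outlet, the knob pointer is within about 0.5° of the red mark, and the lock fork was then pushed in to its hard stop. That push peaked at about 53 N on the closed fingertips, and no other object on the counter was touched.

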